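# Find the loaded block carrier by its weight and load it in the dock

## Task

One of the two closed carriers on the grey mat holds the metal tube block, the other only a light blank: lift the blue-lidded one clear of the mat and then the green-lidded one to feel which is heavier. Put the heavier one in the white dock's square well and press it down gently against the stiff spring plate until it is fully home, so that it stays down when you let go; leave the lighter one standing upright on the mat and do not disturb the other things on the bench.

Things in the scene. Friction and masses are not known exactly. Their poses are not given: they have to be found in the camera images.
- blue_grip (a point): centre of the blue grip bar (50 mm along its x, 16 mm along y, 40 mm tall) on the blue-lidded carrier, a closed white box 60 x 60 mm, 80 mm tall with lid, 120 mm with bar. This point lies on its upright centre line, 100 mm above its underside, 20 mm above the lid. z up. 0.20 kg with the blank, 0.78-0.92 kg with the metal block; content a little loose
- green_grip (a point): centre of the green grip bar (50 mm along its x, 16 mm along y, 40 mm tall) on the green-lidded carrier, a closed white box 60 x 60 mm, 80 mm tall with lid, 120 mm with bar. This point lies on its upright centre line, 100 mm above its underside, 20 mm above the lid. z up. 0.20 kg with the blank, 0.78-0.92 kg with the metal block; content a little loose
- mat: flat grey mat fixed to the bench, 150 mm (x) by 260 mm (y), 4 mm thick; origin at the centre of its underside, on the bench. Both carriers start standing on it, side by side along its y, in either order
- dock: fixed white dock, 130 x 130 mm, 70 mm tall, blue lines on top; origin at the centre of its underside, on the bench. In its middle a square well open at the top, 63 x 63 mm, sides along the dock's x and y, mouth chamfered 4 mm; a carrier fits at any quarter turn. The steel spring plate in it rests 28 to 40 mm below the rim (adjustable, set differently each time) and goes down 12 mm when pressed home
- plate (a joint): downward travel of the dock's spring plate in m: 0 up at rest, 0.012 fully home on its stop, which gives up to 3 mm under 16 N or more. It is stiff: the heavy carrier's weight alone does not sink it; an extra push of 2 to 4 N does. Once home it stays down under the heavy carrier and comes back up under the light one
- tip_box: orange and clear pipette-tip box, 87 x 122 x 61 mm; origin at the centre of its underside; a bystander
- radio: grey two-way radio standing upright, 36 x 58 x 105 mm with a 75 mm aerial; origin at the centre of its underside; a bystander
- bottle: white bottle with red cap, 68 mm across, 170 mm tall; origin at the centre of its underside; a bystander
- tube_rack: yellow rack of small capped tubes, 50 x 130 x 58 mm; origin at the centre of its underside; a bystander
- dish: clear round dish, 60 mm across, 16 mm tall; origin at the centre of its underside; a bystander
- pipette: grey hand pipette lying flat, about 220 mm long, 26 mm thick; origin at the centre of its underside; a bystander
Mind the look-alikes: they are no part of the job. Leave any black, brown or purple look-alike of the part that bears green_grip alone.

How it is judged:
By the outcome, as a careful person would: the job done as asked, in the order asked, and still so for the second after the job is handed in, with the robot touching nothing.
It also fails if it takes over 72 s, if anything falls off the work surface, if the arm or the gripper's body presses on something with over 40 N, if the wrist force passes 120 N, or if a joint passes its speed limit or range.

## Robot

A 7-joint arm with a two-finger parallel gripper is mounted at the origin on the work surface. World frame = base frame: x ahead of the robot, y to its left, z up, the work surface at z = 0. Lengths are in m, angles in degrees, forces in N, time in s.
With the tool pointing down it reaches from about 0.4 to 0.875 m from the base axis. Payload 6.5 kg.
Tool frame: the origin (TCP) lies between the finger pads; the fingertips stand 22 mm ahead of it and the grasp point (between the pads) lies 3 mm ahead of it; z points along the fingers, y is the line along which they close (so a half turn about z gives the same grasp; the last joint's range is limited). The gripper opens to 85 mm and grips with 20 to 120 N. Pads are 22 mm wide; open, the fingers measure 114 mm over their backs; the gripper's body (76 mm by 85 mm) begins 54 mm behind the grasp point. The pads swing forward as they close: fully open they stand 13 mm farther back than shut.
Start: joints at [59.576, 30.733, -0.252, 88.115, 0.149, 61.152, -4.079], TCP at [0.291, -0.581, 0.253] pointing down, gripper open.
Joint ranges: [-154.64, 154.64], [-21.42, 123.67], [-72.66, 72.17], [13.99, 137.28], [-74.86, 254.86], [10.95, 109.41], [-158.01, 158.01]. Speed limits (degrees/s): [136.94, 136.94, 180, 180, 180, 180, 180].

## Interface

Orientations are given as [roll, pitch, yaw] about the fixed x, y, z axes, in that order (R = Rz(yaw) Ry(pitch) Rx(roll)).
In Python, from cell import r gives the robot as it stands.
- The arm moves only by the shell command python3 -m crank 'ROWS'. ROWS is text: rows parted by semicolons, each of 7 numbers parted by spaces: the shift along the tool's x, y, z in units of 40 mm (1.0 is 40 mm), then the turn, a rotation vector about the tool's x, y, z in degrees, then the closure, from 0 (fully open) to 1 (shut). A call has exactly 8 rows; each row shifts and turns the commanded pose from where the row before left it, along the tool's axes as they then stand; what a row does not reach is not made up. A row lasts 1/8 s, in which the tool goes at most 62.5 mm and 10.7 degrees, less where a joint would pass 70% of its speed; a pose out of reach is approached as far as the arm can. A call is refused whole if a number of a shift passes 1 or a number of a turn 10.7, either way. A call with a gripper value outside its range is refused whole. The fingers move at their own pace and stop on an object; the grip force is fixed at half the most. Time passes only in rows, so rows that do not move let the fingers close, or fill a call up. It gives the time, the measured TCP pose, the force, the opening and the grip force at its end, in the units of the state.
- r.get_obs(): the state, without advancing time (a new reading comes with each control period).
- r.read_camera(name): name is "side" or "top" or "wrist"; returns the picture (400x640x3 uint8, red, green, blue); there is no depth.
- r.camera_info(name): a dict with "vfov" (degrees; the focal length in pixels is half the picture's height over the tangent of half this angle, whatever the lens; pixels are square), "cx", "cy" (the principal point, pixels), "R" (3x3) and "t" (3): a world point X has camera coordinates R X + t; the wrist camera has in their place "tool_from_camera" (4x4, takes a point from camera to tool coordinates, whose origin is the TCP and whose axes are the flange's). Camera axes: x right, y down, z forward; pixel columns grow to the right and rows downward; lengths in m; the calibration is good to about 2 mm. The wrist camera is an equidistant fisheye: a pixel r from the principal point sees the ray r / f radians off the axis. A picture is of the moment at which its call begins: read the wrist's pose just before it. camera_info takes no time and is no camera call.
- r.hand_in(): hands the job in; it is judged then, once.
The state is a dict: "time_s": time; "joint_positions": joint angles; "qd": joint speeds; "effort": joint torques, N m; "ee_pos": TCP position; "orientation": TCP orientation; "force": force on the tool from outside, world axes, zero at the start; "wrist_torque": the same for the moment, N m; "opening": finger opening in m; "finger_force": force on a finger pad.
Only numpy, scipy, OpenCV 4.12 (cv2) and the standard library are available. Lean on these libraries where they do the work, as an engineer would, in place of code of your own. Each camera call takes 0.05 s, during which the arm holds its last target. There are 200 camera calls.

## Working session

There is one attempt and no reset: what is moved stays moved. The work goes in short steps, Python scripts to look and compute and a shell command to move; the robot and the scene stay as the last step left them, time stands still between calls to the robot, and variables do not carry over. Pictures are saved under pics/ and viewed, at most 10 in all, crops included, and the job is handed in when it is done.

```bash
mkdir -p pics
cat > h.py <<'E'
import numpy as np, cv2
from cell import r
from scipy.spatial.transform import Rotation as Ro
def pic(n): return cv2.cvtColor(r.read_camera(n),cv2.COLOR_RGB2BGR)
def ray(n,u,v,o=None):
    i=r.camera_info(n); f=200/np.tan(np.radians(i['vfov']/2)); a,b=u-i['cx'],v-i['cy']
    if n=='wrist':
        q=np.hypot(a,b); th=q/f; d=np.array([a/q*np.sin(th),b/q*np.sin(th),np.cos(th)])
        T=np.array(i['tool_from_camera']); R=Ro.from_euler('xyz',o['orientation'],degrees=True).as_matrix()
        return R@T[:3,3]+o['ee_pos'], R@T[:3,:3]@d
    R=np.array(i['R']); t=np.array(i['t']); return -R.T@t, R.T@np.array([a/f,b/f,1])
def onz(n,u,v,z,o=None):
    c,d=ray(n,u,v,o); return c+d*(z-c[2])/d[2]
def cross(rs):
    A=0;B=0
    for c,d in rs:
        d=d/np.linalg.norm(d);P=np.eye(3)-np.outer(d,d);A=A+P;B=B+P@c
    x=np.linalg.solve(A,B); return x,[np.linalg.norm((np.eye(3)-np.outer(d,d)/(d@d))@(x-c)) for c,d in rs]
E
python3 - <<'E'
from h import *
o=r.get_obs();print(o)
for n in ('top','side','wrist'):
    cv2.imwrite(f'pics/{n}0.png',pic(n)); i=r.camera_info(n); print(n,i)
E
```

```text
{'time_s': 0.0, 'joint_positions': array([59.57714991, 30.77921011, -0.2529562 , 88.16956369,  0.14904839,
       61.1508907 , -4.08012139]), 'qd': array([ 0.07096959, -0.04883733, -0.04903811,  0.0493098 ,  0.03685749,
       -0.04152952,  0.07687782]), 'effort': array([-6.75537030e-04, -5.83413112e+01,  1.04838721e+00, -2.59105039e+01,
        1.22016683e-02,  9.49365960e-03,  2.93498977e-05]), 'ee_pos': array([ 0.29105993, -0.58054295,  0.25240162]), 'orientation': array([-1.79900983e+02,  8.04588469e-03,  2.66322043e+01]), 'force': array([-0.04285568,  0.73102451,  0.04828246]), 'wrist_torque': array([-0.00208128,  0.00600312,  0.0574512 ]), 'finger_force': 0.0, 'opening': 0.08513694692460905}
top {'vfov': 44.98461474014313, 'cx': 315.0198555831625, 'cy': 214.81368373646626, 'R': array([[ 0.02683247, -0.99952291, -0.01529581],
       [-0.99909565, -0.02630984, -0.03340184],
       [ 0.03298347,  0.01617824, -0.99932495]]), 't': array([-0.06656964,  0.53250503,  1.44371277])}
side {'vfov': 48.63439098272274, 'cx': 311.71762576714593, 'cy': 201.78777455650606, 'R': array([[-0.86726787, -0.49775159,  0.00947634],
       [-0.37000333,  0.63171411, -0.68120101],
       [ 0.33308255, -0.59429003, -0.73203509]]), 't': array([0.4208011 , 0.3164971 , 1.24139189])}
wrist {'vfov': 65.70646984690485, 'cx': 318.0449794456618, 'cy': 199.60027436342222, 'tool_from_camera': array([[-2.29246139e-04, -9.56923613e-01, -2.90339708e-01,
         7.44027917e-02],
       [ 9.99999837e-01, -6.77794126e-05, -5.66186357e-04,
        -8.16343662e-04],
       [ 5.22118040e-04, -2.90339791e-01,  9.56923473e-01,
        -1.20821421e-01],
       [ 0.00000000e+00,  0.00000000e+00,  0.00000000e+00,
         1.00000000e+00]])}
```

View pics/top0.png

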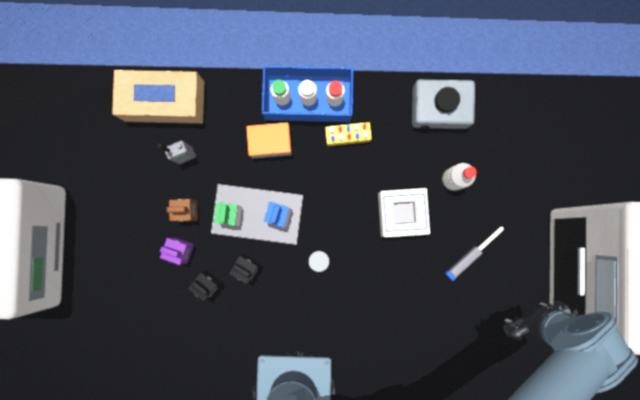

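View pics/side0.png

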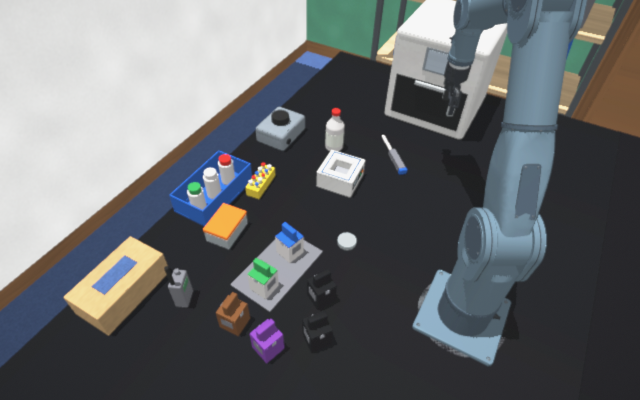

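The top view shows the green-lidded carrier at (228,214) and the blue one at (278,215), both on the mat. The dock is at (404,213). The look-alikes are brown (182,210), purple (176,251) and black (204,287), (244,270). Other green or blue things are the bottle cap in the blue tray (280,88) and the box label (154,93). I choose the two carriers on the mat, and check them in a close crop.

Run:
```python
from h import *
out=[]
ims={n:pic(n) for n in('top','side')}
roi={'top':(205,175,105,75),'side':(225,215,105,95)}
rs={}
for n,im in ims.items():
    x,y,w,h=roi[n]; c=im[y:y+h,x:x+w]; out.append(cv2.resize(c,(380,300),interpolation=cv2.INTER_CUBIC))
    hsv=cv2.cvtColor(c,cv2.COLOR_BGR2HSV)
    for col,lo,hi in(('green',(45,90,40),(80,255,255)),('blue',(100,110,50),(125,255,255))):
        m=cv2.inRange(hsv,lo,hi); k,l,s,ce=cv2.connectedComponentsWithStats(m); j=1+np.argmax(s[1:,4])
        b=cv2.minAreaRect(np.argwhere(l==j)[:,::-1].astype(np.float32))
        u,v=ce[j]+[x,y]; print(n,col,s[j],(u,v),b, onz(n,u,v,.104)); rs.setdefault(col,[]).append(ray(n,u,v))
for k in rs: print(k,cross(rs[k]))
x,y,w,h=370,180,70,65
out2=cv2.resize(ims['top'][y:y+h,x:x+w],(380,353),interpolation=cv2.INTER_CUBIC)
g=np.zeros((300,0,3),np.uint8)
cv2.imwrite('pics/c1.png',np.hstack([out[0],out[1]])); cv2.imwrite('pics/c2.png',out2)
# dock white
for n,(x,y,w,h) in {'top':(370,180,70,65),'side':(305,140,70,65)}.items():
    c=ims[n][y:y+h,x:x+w]; m=cv2.inRange(cv2.cvtColor(c,cv2.COLOR_BGR2HSV),(0,0,110),(180,90,255))
    cs,_=cv2.findContours(m,0,2); q=max(cs,key=cv2.contourArea); print(n,cv2.minAreaRect(q+np.array([x,y])), (cv2.approxPolyDP(q,4,True)[:,0]+[x,y]).tolist())
```

```text
top green [  9  28  23  23 414] (np.float64(225.22946859903382), np.float64(213.5990338164251)) ((20.137554168701172, 38.71833801269531), (20.419294357299805, 20.551454544067383), 7.594643592834473) [0.52769426 0.19898184 0.104     ]
top blue [ 59  27  25  26 423] (np.float64(276.20094562647756), np.float64(214.34751773049646)) ((71.18378448486328, 39.40270233154297), (20.58601188659668, 20.659534454345703), 17.102725982666016) [0.52936792 0.05521829 0.104     ]
side green [ 23  42  29  28 429] (np.float64(261.4731934731935), np.float64(270.8927738927739)) ((35.60293960571289, 56.16176223754883), (25.55328941345215, 19.893835067749023), 30.963756561279297) [0.52108731 0.2155818  0.104     ]
side blue [ 50   6  29  27 407] (np.float64(288.4791154791155), np.float64(234.4103194103194)) ((63.09756088256836, 19.87804412841797), (24.675453186035156, 19.053199768066406), 38.65980911254883) [0.52477282 0.07000112 0.104     ]
green (array([0.52941642, 0.20393341, 0.0827415 ]), [np.float64(0.0012380845264547034), np.float64(0.0012380845264548927)])
blue (array([0.53126425, 0.05765519, 0.08645365]), [np.float64(0.0015241895416046687), np.float64(0.0015241895416048287)])
top ((403.9847106933594, 212.28680419921875), (47.87801742553711, 49.80168533325195), 85.91438293457031) [[425, 187], [378, 193], [382, 236], [430, 233]]
side ((340.7619934082031, 166.93089294433594), (45.291168212890625, 52.416316986083984), 16.189205169677734) [[325, 140], [329, 152], [316, 171], [316, 185], [350, 196], [365, 160], [340, 152], [342, 140]]
```

View pics/c1.png

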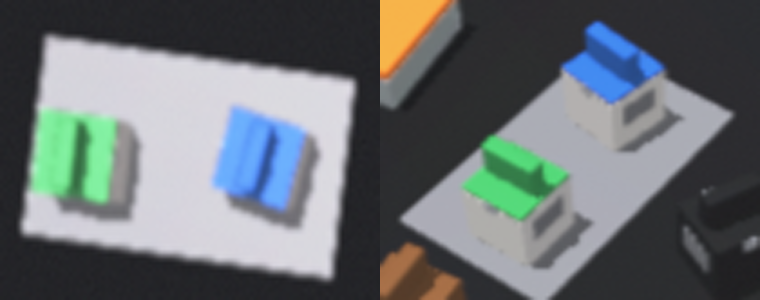

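View pics/c2.png

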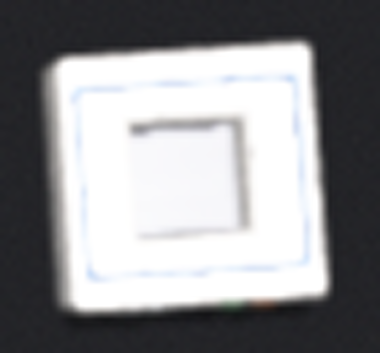

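Both crops show what I want: a white box with a green (or blue) lid and bar on the grey mat, and a lid height that triangulates to about 84 mm, as expected. The dock is a square with its well in the middle. Next I bring the wrist camera over the blue carrier.

```bash
cat >> h.py <<'E'
def plan(p,yaw,n,o=None,dn=True):
    "print n rows (shift/40mm, turn) from the present pose to p, tool down at yaw"
    o=o or r.get_obs(); R=Ro.from_euler('xyz',o['orientation'],degrees=True); T=Ro.from_euler('xyz',[180,0,yaw],degrees=True)
    w=(R.inv()*T).as_rotvec(degrees=True)/n; d=(np.array(p)-o['ee_pos'])/n/.04
    for k in range(n):
        print(np.round(R.inv().apply(d),2),np.round(w,1)); R=R*Ro.from_rotvec(w,degrees=True)
E
python3 -c "
from h import *
plan([.52,.06,.30],-15.5,16)"
```

```text
[ 0.77 -0.73 -0.07] [-0.   0.   2.6]
[ 0.73 -0.77 -0.07] [-0.   0.   2.6]
[ 0.7  -0.8  -0.07] [-0.   0.   2.6]
[ 0.66 -0.83 -0.07] [-0.   0.   2.6]
[ 0.62 -0.86 -0.07] [-0.   0.   2.6]
[ 0.58 -0.89 -0.07] [-0.   0.   2.6]
[ 0.54 -0.92 -0.07] [-0.   0.   2.6]
[ 0.5  -0.94 -0.07] [-0.   0.   2.6]
[ 0.45 -0.96 -0.07] [-0.   0.   2.6]
[ 0.41 -0.98 -0.07] [-0.   0.   2.6]
[ 0.36 -1.   -0.07] [-0.   0.   2.6]
[ 0.32 -1.01 -0.07] [-0.   0.   2.6]
[ 0.27 -1.03 -0.07] [-0.   0.   2.6]
[ 0.22 -1.04 -0.07] [-0.   0.   2.6]
[ 0.17 -1.05 -0.07] [-0.   0.   2.6]
[ 0.13 -1.06 -0.07] [-0.   0.   2.6]
```

```bash
python3 -m crank '.8 -.7 -.1 0 0 2.6 0;.75 -.75 -.1 0 0 2.6 0;.7 -.8 -.1 0 0 2.6 0;.66 -.83 -.1 0 0 2.6 0;.62 -.86 -.1 0 0 2.6 0;.58 -.9 -.1 0 0 2.6 0;.54 -.92 -.1 0 0 2.6 0;.5 -.94 -.1 0 0 2.6 0'
python3 - <<'E'
from h import *
import pickle
for k in range(1):
    o=r.get_obs(); im=pic('wrist'); pickle.dump((o,im),open('w1.pkl','wb')); print(o['ee_pos'],o['orientation'],o['qd'].round(1))
E
python3 -m crank '.45 -.96 0 0 0 2.6 0;.4 -.98 0 0 0 2.6 0;.36 -1 0 0 0 2.6 0;.32 -1 0 0 0 2.6 0;.27 -1 0 0 0 2.6 0;.22 -1 0 0 0 2.6 0;.17 -1 0 0 0 2.6 0;.13 -1 0 0 0 2.6 0'
python3 - <<'E'
from h import *
import pickle
o=r.get_obs(); im=pic('wrist'); pickle.dump((o,im),open('w2.pkl','wb')); print(o['ee_pos'],o['orientation'],o['qd'].round(1))
a=pickle.load(open('w1.pkl','rb'))[1]
cv2.imwrite('pics/w.png',cv2.resize(np.vstack([a,im]),(480,600)))
E
```

```text
time_s: 1.25
ee_pos: [0.4082, -0.2599, 0.2855]
orientation: [180.0, -0.0, 5.7]
force: [-0.8, 0.2, -0.7]
opening: 0.0856
finger_force: 0.0
[ 0.4082327  -0.25991071  0.28551631] [ 1.79988474e+02 -1.10461019e-02  5.74950279e+00] [-30.7 -10.7  -9.8   9.    1.8   1.6 -61.6]
time_s: 2.3
ee_pos: [0.519, 0.0533, 0.2853]
orientation: [180.0, -0.0, -15.1]
force: [-0.0, -0.6, 0.3]
opening: 0.0851
finger_force: 0.0
[0.51897077 0.05331318 0.28528694] [ 1.79993182e+02 -5.48570509e-03 -1.50519367e+01] [-29.5  13.6  -4.6 -18.1   4.9   5.1 -55.9]
```

View pics/w.png

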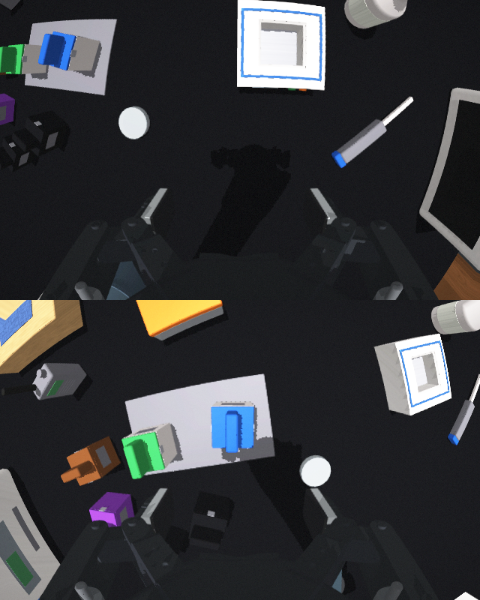

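Run:
```python
from h import *
import pickle
o=r.get_obs(); im=pic('wrist'); print(o['ee_pos'],o['orientation'][2],o['qd'].round(1)[0]); pickle.dump((o,im),open('w3.pkl','wb'))
a=im[90:260,140:360]; d=pickle.load(open('w1.pkl','rb'))[1][0:130,305:445]
cv2.imwrite('pics/w3.png',np.hstack([cv2.resize(a,None,fx=2,fy=2,interpolation=2),cv2.resize(d,(340,340))]))
hsv=cv2.cvtColor(im,cv2.COLOR_BGR2HSV)
for c,lo,hi in(('blue',(100,110,60),(125,255,255)),('green',(45,90,60),(80,255,255))):
    m=cv2.inRange(hsv,lo,hi); m[:90]=0;m[260:]=0;m[:,:140]=0;m[:,360:]=0
    v=hsv[...,2][m>0]; print(c,np.histogram(v,12,(60,255))[0])
    cs,_=cv2.findContours(m,0,2); q=max(cs,key=cv2.contourArea); print(cv2.minAreaRect(q),cv2.approxPolyDP(q,3,True)[:,0].tolist())
print(hsv[165:200:3,300:330:3,2])
```

```text
[0.52018029 0.05989769 0.28553612] -14.782590815250064 2.0
blue [   0    0    0    1   15   31  194   44   37   34  109 2749]
((317.0, 171.5), (61.0, 56.0), 90.0) [[289, 142], [291, 196], [323, 202], [326, 196], [344, 195], [345, 142]]
green [   9    7  523  111  211   49   33   51   68   78  265 1059]
((196.67611694335938, 205.73690795898438), (57.300193786621094, 47.3403434753418), 75.61860656738281) [[212, 175], [168, 184], [183, 237], [194, 236], [202, 227], [225, 223]]
[[254 254 254 248 254 254 254 254 230 162]
 [254 254 254 248 254 254 254 254 227 164]
 [254 254 254 248 254 254 254 254 229 165]
 [254 254 254 248 254 254 254 254 229 161]
 [253 253 253 248 254 254 254 253 224 160]
 [253 254 253 248 254 254 254 253 225 160]
 [254 253 253 247 254 254 253 253 225 160]
 [253 253 254 247 254 253 253 253 229 158]
 [253 253 253 247 254 253 253 253 227 160]
 [253 253 253 247 253 253 253 253 227 163]
 [253 253 253 247 253 253 253 253 227 161]
 [103 104 101 246 253 253 253 252 220 105]]
```

View pics/w3.png

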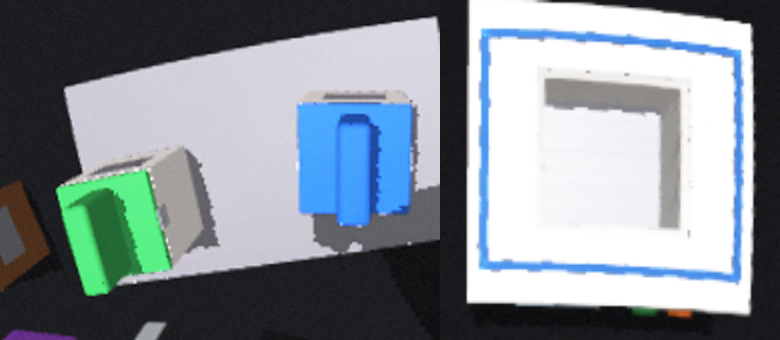

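The crop shows blue lid corners at about (289,142), (346,142), (346,197) and (289,197) in the wrist picture, and the bar top at x 309..325, y 151..203. The dock's blue line square and well are clear in the first wrist picture.

Run:
```python
from h import *
import pickle
o3,_=pickle.load(open('w3.pkl','rb')); o1,im1=pickle.load(open('w1.pkl','rb'))
yaw=lambda d:np.degrees(np.arctan2(d[1],d[0]))
def quad(name,P,o,z):
    Q=np.array([onz('wrist',u,v,z,o) for u,v in P]); print(name,'ctr',Q.mean(0).round(4),'sides',[round(float(np.linalg.norm(Q[i]-Q[i-1])),4) for i in range(4)],'yaw',[round(yaw(Q[0]-Q[3]),1),round(yaw(Q[1]-Q[2]),1),round(yaw(Q[0]-Q[1])-90,1)]); return Q
quad('blid',[(289.3,142),(345.7,141.5),(346,196.5),(289.5,197)],o3,.084)
quad('bbar',[(309,151),(326,151),(325.5,202.5),(309,202.5)],o3,.124)
quad('glid',[(169.5,184.5),(213.5,175),(225,225),(181,235)],o3,.084)
# dock blue line
x0=305; h=cv2.cvtColor(im1,cv2.COLOR_BGR2HSV)[:130]; m=cv2.inRange(h,(100,80,80),(125,255,255)); m[:,:305]=0;m[:,445:]=0
cs,_=cv2.findContours(m,0,2); q=max(cs,key=cv2.contourArea)
e=cv2.approxPolyDP(q,5,True)[:,0].astype(float); print(e.tolist())
w=np.array([(540,72),(690,83),(687,237),(539,229)])-[440,0]; w=w*[140/340,130/340]+[305,0]
quad('well',w,o1,.07)
d=np.array([(481,32),(740,50),(738,278),(481,267)])-[440,0]; d=d*[140/340,130/340]+[305,0]
Q=quad('line',d,o1,.07)
t=pickle.load(open('w3.pkl','rb'))[1]
# height of blue lid, dock: top view vs wrist
print('blue lid 2view',cross([ray('wrist',317.6,169.3,o3),ray('top',276.2,214.35)]))
print('well ctr 2view',cross([ray('wrist',*w.mean(0),o1),ray('top',404.5,212.5)]), cross([ray('wrist',*w.mean(0),o1),ray('side',342,165)]))
```

```text
blid ctr [0.5296 0.0599 0.084 ] sides [0.0599, 0.0589, 0.0598, 0.0615] yaw [np.float64(-15.8), np.float64(-13.3), np.float64(-14.3)]
bbar ctr [0.5304 0.0596 0.124 ] sides [0.0495, 0.0156, 0.0495, 0.0158] yaw [np.float64(-15.2), np.float64(-15.0), np.float64(-14.8)]
glid ctr [0.5262 0.206  0.084 ] sides [0.0637, 0.0582, 0.0597, 0.0612] yaw [np.float64(-9.4), np.float64(-6.8), np.float64(-4.7)]
[[322.0, 11.0], [321.0, 102.0], [428.0, 106.0], [428.0, 19.0]]
well ctr [ 0.5441 -0.3094  0.07  ] sides [0.0674, 0.0685, 0.0677, 0.0674] yaw [np.float64(5.3), np.float64(4.4), np.float64(5.7)]
line ctr [ 0.545 -0.309  0.07 ] sides [0.1011, 0.1193, 0.102, 0.1181] yaw [np.float64(5.7), np.float64(5.1), np.float64(6.1)]
blue lid 2view (array([0.52984661, 0.05863775, 0.08179899]), [np.float64(0.0012836971832132734), np.float64(0.001283697183213283)])
well ctr 2view (array([ 0.54621939, -0.3123777 ,  0.0522066 ]), [np.float64(0.0006552708505218285), np.float64(0.0006552708505217786)]) (array([ 0.54144142, -0.30820353,  0.07418069]), [np.float64(0.000774649972402032), np.float64(0.0007746499724020108)])
```

```bash
python3 -m crank '.24 -.06 .9 0 0 0 0;0 0 .9 0 0 0 0;0 0 .9 0 0 0 0;0 0 .9 0 0 0 0;0 0 .5 0 0 0 0;0 0 .24 0 0 0 0;0 0 0 0 0 0 0;0 0 0 0 0 0 0'; python3 -c "
from h import *
o=r.get_obs();print(o['ee_pos'],o['orientation'],o['force'],o['wrist_torque'])"
```

```text
time_s: 3.4
ee_pos: [0.5292, 0.0521, 0.1126]
orientation: [-180.0, -0.1, -15.0]
force: [-0.7, -0.2, 0.0]
opening: 0.0852
finger_force: 0.0
[0.52919458 0.05207184 0.11257613] [-1.79970970e+02 -8.35861741e-02 -1.49702296e+01] [-0.66444138 -0.24691237  0.0367097 ] [-0.01811277 -0.02998664  0.00416448]
```

```bash
python3 -m crank '0 0 0 0 0 0 1;0 0 0 0 0 0 1;0 0 0 0 0 0 1;0 0 0 0 0 0 1;0 0 0 0 0 0 1;0 0 -.1 0 0 0 1;0 0 -.4 0 0 0 1;0 0 -.5 0 0 0 1'; python3 -m crank '0 0 -.4 0 0 0 1;0 0 0 0 0 0 1;0 0 0 0 0 0 1;0 0 0 0 0 0 1;0 0 0 0 0 0 1;0 0 0 0 0 0 1;0 0 0 0 0 0 1;0 0 0 0 0 0 1';python3 -c "
from h import *
o=r.get_obs();print(o['ee_pos'],o['orientation'],o['force'],o['wrist_torque'],o['opening'])"
```

```text
time_s: 4.4
ee_pos: [0.5284, 0.0522, 0.1528]
orientation: [180.0, 0.0, -15.0]
force: [0.1, -0.0, -1.1]
opening: 0.0156
finger_force: 59.9
time_s: 5.4
ee_pos: [0.5285, 0.0522, 0.1677]
orientation: [180.0, 0.0, -15.0]
force: [-0.6, -0.1, -1.9]
opening: 0.0155
finger_force: 59.9
[0.52850603 0.05216818 0.1676713 ] [ 1.79999202e+02  1.50777145e-03 -1.49657018e+01] [-0.57751539 -0.0649135  -1.88353887] [-0.00757771  0.04989226  0.05641396] 0.015477134401576957
```

Blue weighs about 1.9 N, so it looks like the light one. I set it back down, release and go over to green.

```bash
python3 -m crank '0 0 .5 0 0 0 1;0 0 .5 0 0 0 1;0 0 .25 0 0 0 1;0 0 .1 0 0 0 1;0 0 .04 0 0 0 1;0 0 0 0 0 0 1;0 0 0 0 0 0 1;0 0 0 0 0 0 1';  python3 -m crank '0 0 0 0 0 0 0;0 0 0 0 0 0 0;0 0 0 0 0 0 0;0 0 0 0 0 0 0;0 0 0 0 0 0 0;0 0 -.3 0 0 0 0;0 0 -1 0 0 0 0;0 0 -1 0 0 0 0'; python3 -c "
from h import *
plan([.515,.19,.27],-7,8)"
```

```text
time_s: 6.4
ee_pos: [0.5287, 0.0521, 0.1124]
orientation: [-180.0, -0.0, -15.0]
force: [-0.7, 0.3, -3.0]
opening: 0.0153
finger_force: 59.9
time_s: 7.4
ee_pos: [0.5284, 0.0522, 0.2058]
orientation: [-180.0, 0.0, -15.0]
force: [-0.0, -1.1, 0.2]
opening: 0.0854
finger_force: 0.0
[-0.15 -0.41 -0.2 ] [-0.  0. -1.]
[-0.14 -0.41 -0.2 ] [-0.  0. -1.]
[-0.14 -0.41 -0.2 ] [-0.  0. -1.]
[-0.13 -0.41 -0.2 ] [-0.  0. -1.]
[-0.12 -0.41 -0.2 ] [-0.  0. -1.]
[-0.12 -0.42 -0.2 ] [-0.  0. -1.]
[-0.11 -0.42 -0.2 ] [-0.  0. -1.]
[-0.1  -0.42 -0.2 ] [-0.  0. -1.]
```

```bash
python3 -m crank '-.17 -.5 -.4 0 0 -1.3 0;-.17 -.6 -.3 0 0 -1.3 0;-.17 -.6 -.3 0 0 -1.3 0;-.17 -.6 -.2 0 0 -1.3 0;-.17 -.6 -.2 0 0 -1.3 0;-.1 -.4 -.2 0 0 -1.3 0;0 0 0 0 0 0 0;0 0 0 0 0 0 0'
python3 - <<'E'
from h import *
import pickle
o=r.get_obs(); im=pic('wrist'); print(o['ee_pos'],o['orientation'],o['qd'].round(1)); pickle.dump((o,im),open('w4.pkl','wb'))
cv2.imwrite('pics/w4.png',cv2.resize(im[80:280,200:500],None,fx=2.6,fy=2.6,interpolation=2))
hsv=cv2.cvtColor(im,cv2.COLOR_BGR2HSV)
m=cv2.inRange(hsv,(45,90,60),(80,255,255)); cs,_=cv2.findContours(m,0,2); q=max(cs,key=cv2.contourArea); print(cv2.minAreaRect(q),cv2.approxPolyDP(q,3,True)[:,0].tolist())
E
```

```text
time_s: 8.4
ee_pos: [0.5184, 0.1879, 0.2677]
orientation: [179.9, 0.0, -7.2]
force: [0.1, -0.1, -0.5]
opening: 0.0852
finger_force: 0.0
[0.51844981 0.1879418  0.26767687] [ 1.79933533e+02  2.38234836e-02 -7.24687596e+00] [ 0.5  0.1  0.3  0.3 -0.2 -0.1  0. ]
((300.2403259277344, 178.06629943847656), (66.06645202636719, 59.7593879699707), 86.98721313476562) [[328, 145], [269, 149], [274, 203], [289, 203], [292, 211], [303, 211], [308, 202], [329, 201]]
```

View pics/w4.png

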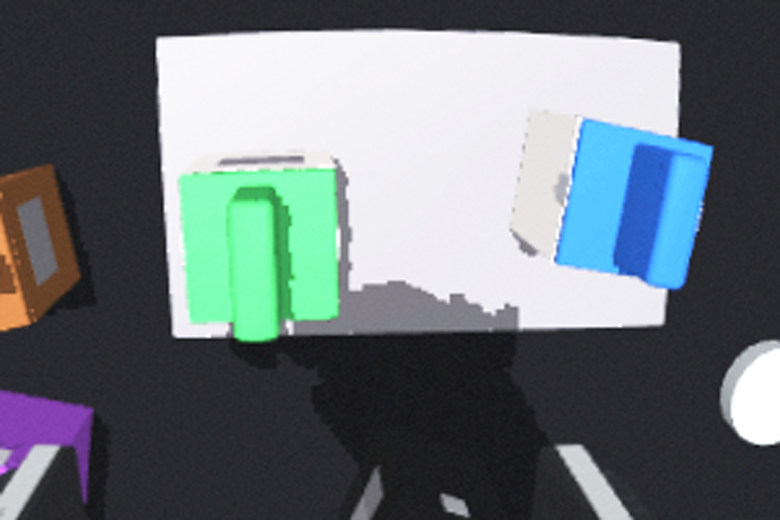

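The close view shows blue standing upright on the mat and the green bar top at about crop x 231..277, y 193..339, with the lid square around it.

Run:
```python
from h import *
import pickle
o,_=pickle.load(open('w4.pkl','rb'))
def quad(name,P,z):
    P=np.array(P)/2.6+[200,80]
    Q=np.array([onz('wrist',u,v,z,o) for u,v in P]); d=Q[0]+Q[1]-Q[2]-Q[3]; s=Q[0]+Q[3]-Q[1]-Q[2]
    print(name,Q.mean(0).round(4),[round(float(np.linalg.norm(Q[i]-Q[i-1])),4) for i in range(4)],np.degrees([np.arctan2(d[1],d[0]),np.arctan2(-s[0],s[1])])); return Q.mean(0)
quad('lid',[(180,173),(337,167),(339,318),(190,322)],.084)
g=quad('bar',[(230,193),(273,191),(280,338),(236,340)],.124)
o3,_=pickle.load(open('w3.pkl','rb'))
print('2-view lid',cross([ray('wrist',200+261.5/2.6,80+245/2.6,o),ray('wrist',197.2,205,o3)]))
plan([g[0],g[1],.112],-5.5,1,o)
```

```text
lid [0.5282 0.2055 0.084 ] [0.0598, 0.0599, 0.0599, 0.0595] [-5.77553912 -5.54983798]
bar [0.5297 0.2052 0.124 ] [0.0515, 0.0143, 0.0513, 0.0154] [-5.74470181 -4.69653529]
2-view lid (array([0.5273823 , 0.20536133, 0.08232033]), [np.float64(0.0009494384467276364), np.float64(0.0009494384467275206)])
[ 0.23 -0.47  3.89] [ 0.1  0.  -1.7]
```

```bash
python3 -m crank '.22 -.46 .9 0 0 -1.7 0;0 0 1 0 0 0 0;0 0 1 0 0 0 0;0 0 .7 0 0 0 0;0 0 .29 0 0 0 0;0 0 0 0 0 0 0;0 0 0 0 0 0 0;0 0 0 0 0 0 0'
```

```text
time_s: 9.45
ee_pos: [0.5302, 0.2065, 0.1136]
orientation: [-179.9, -0.1, -5.5]
force: [0.7, 0.4, -0.8]
opening: 0.0855
finger_force: 0.0
```

```bash
python3 -m crank '0 0 0 0 0 0 1;0 0 0 0 0 0 1;0 0 0 0 0 0 1;0 0 0 0 0 0 1;0 0 0 0 0 0 1;0 0 -.1 0 0 0 1;0 0 -.4 0 0 0 1;0 0 -.5 0 0 0 1'; python3 -m crank '0 0 -.4 0 0 0 1;0 0 0 0 0 0 1;0 0 0 0 0 0 1;0 0 0 0 0 0 1;0 0 0 0 0 0 1;0 0 0 0 0 0 1;0 0 0 0 0 0 1;0 0 0 0 0 0 1';python3 -c "
from h import *
o=r.get_obs();print(o['ee_pos'],o['orientation'],o['force'],o['wrist_torque'],o['opening'])"
```

```text
time_s: 10.45
ee_pos: [0.5287, 0.2061, 0.1529]
orientation: [180.0, 0.1, -5.5]
force: [-0.7, 0.5, -8.1]
opening: 0.0151
finger_force: 59.6
time_s: 11.45
ee_pos: [0.5294, 0.2063, 0.1685]
orientation: [180.0, 0.0, -5.5]
force: [-0.6, 0.1, -8.6]
opening: 0.0156
finger_force: 59.8
[0.52938763 0.20628467 0.16846197] [ 1.79998294e+02  3.00640436e-03 -5.46891301e+00] [-0.60596725  0.14244751 -8.64621699] [-0.00644965 -0.0205224   0.00014518] 0.015553152722872433
```

Green weighs about 8.6 N, so it holds the metal. I carry it high over blue towards the dock.

```bash
python3 -m crank '0 0 -.5 0 0 0 1;0 0 -.8 0 0 0 1;0 .2 -.8 0 0 -.8 1;-.1 .4 -.7 0 0 -.8 1;-.1 .6 -.4 0 0 -.8 1;-.1 .7 0 0 0 -.8 1;-.1 .7 0 0 0 -.8 1;-.1 .7 0 0 0 -.8 1'; python3 -m crank '-.1 .8 0 0 0 -.8 1;-.1 .9 0 0 0 -.8 1;-.1 .9 0 0 0 -.8 1;-.1 .9 0 0 0 -.8 1;-.1 .9 0 0 0 -.8 1;-.2 .9 0 0 0 -.8 1;-.2 .9 0 0 0 -.8 1;-.2 .8 0 0 0 -.8 1';  python3 -m crank '-.1 .8 0 0 0 0 1;-.1 .6 0 0 0 0 1;0 .4 0 0 0 0 1;0 .2 0 0 0 0 1;0 0 0 0 0 0 1;0 0 0 0 0 0 1;0 0 0 0 0 0 1;0 0 0 0 0 0 1'
python3 - <<'E'
from h import *
import pickle
o=r.get_obs(); im=pic('wrist'); print(o['ee_pos'],o['orientation'],o['qd'].round(1),o['force']); pickle.dump((o,im),open('w5.pkl','wb'))
cv2.imwrite('pics/w5.png',im)
E
```

```text
time_s: 12.45
ee_pos: [0.5019, 0.0747, 0.2965]
orientation: [180.0, 0.0, -0.6]
force: [0.4, 0.2, -9.0]
opening: 0.0151
finger_force: 59.8
time_s: 13.45
ee_pos: [0.4684, -0.2074, 0.2965]
orientation: [180.0, 0.0, 5.7]
force: [0.7, 0.8, -8.7]
opening: 0.0151
finger_force: 59.8
time_s: 14.45
ee_pos: [0.469, -0.2861, 0.2966]
orientation: [-180.0, -0.0, 5.8]
force: [0.0, -0.3, -7.7]
opening: 0.015
finger_force: 59.7
[ 0.46903994 -0.28612037  0.29655104] [-1.79996564e+02 -3.15319957e-03  5.77113305e+00] [ 0.2  0.1  0.1 -0.2  0.   0.   0. ] [ 0.02643768 -0.29848186 -7.6883818 ]
```

View pics/w5.png

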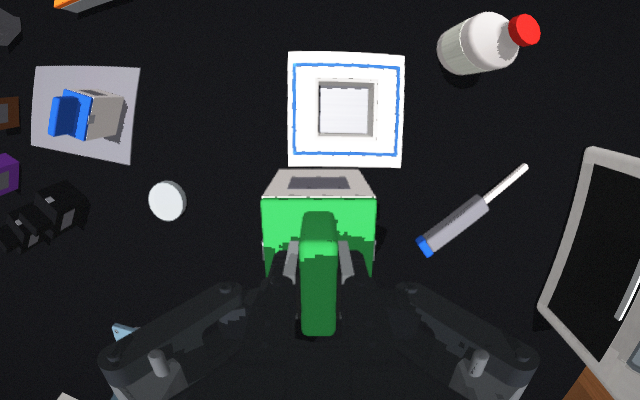

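The dock sits at about (346,110), with its blue line square clear, and the held carrier's lid front edge runs (262,198) to (376,198).

Run:
```python
from h import *
import pickle
o,im=pickle.load(open('w5.pkl','rb')); hsv=cv2.cvtColor(im,cv2.COLOR_BGR2HSV)
def world(m,z): return np.array([onz('wrist',u,v,z,o)[:2] for v,u in np.argwhere(m)],np.float32)
def rect(n,m,z):
    W=world(m,z); (c,s,a)=cv2.minAreaRect(W*1000); print(n,np.round(c,1),np.round(s,1),round(a,2)); return W
m=cv2.inRange(hsv,(98,60,60),(128,255,255)); m[:50]=0;m[170:]=0;m[:,:280]=0;m[:,410:]=0
rect('line',m,.07)
w=cv2.inRange(hsv,(0,0,130),(180,60,255)); w[:40]=0;w[168:]=0;w[:,:280]=0;w[:,410:]=0
rect('dock',w|m,.07)
g=cv2.cvtColor(im,cv2.COLOR_BGR2GRAY)
print(g[110,300:400].tolist()); print(g[60:160,345].tolist())
# carrier lid in tool frame, front edge and width
zl=o['ee_pos'][2]-.109+.08
R=Ro.from_euler('xyz',o['orientation'],degrees=True)
gm=cv2.inRange(hsv,(45,90,60),(80,255,255)); 
for v in (199,205,212):
    u=np.where(gm[v])[0]; print(v,u.min(),u.max(),[(R.inv().apply(onz('wrist',x,v,zl,o)-o['ee_pos'])*1000).round(1).tolist() for x in(u.min()-.5,u.max()+.5)])
for u in (270,300,340,370): 
    v=np.where(gm[:,u])[0].min(); print(u,v,(R.inv().apply(onz('wrist',u,v-.5,zl,o)-o['ee_pos'])*1000).round(1))
```

```text
line [ 545.4 -308.5] [104.4 120.1] 5.28Traceback (most recent call last):
  File "<stdin>", line 10, in <module>
  File "<stdin>", line 6, in rect
  File "<stdin>", line 4, in world
  File "h.py", line 13, in onz
    c,d=ray(n,u,v,o); return c+d*(z-c[2])/d[2]
        ~~~^^^^^^^^^
  File "h.py", line 6, in ray
    i=r.camera_info(n); f=200/np.tan(np.radians(i['vfov']/2)); a,b=u-i['cx'],v-i['cy']
ValueError: time passes only in moves, steps and waits
```

```bash
python3 - <<'E'
import re
s=open('h.py').read()
s=s.replace("def ray","from functools import lru_cache\n@lru_cache(None)\ndef info(n): return r.camera_info(n)\ndef ray").replace("i=r.camera_info(n)","i=info(n)")
open('h.py','w').write(s)
E
python3 - <<'E'
from h import *
import pickle
o,im=pickle.load(open('w5.pkl','rb')); hsv=cv2.cvtColor(im,cv2.COLOR_BGR2HSV)
def rect(n,m,z):
    cs,_=cv2.findContours(m,0,1); q=max(cs,key=cv2.contourArea)[:,0]
    W=np.array([onz('wrist',u,v,z,o)[:2] for u,v in q],np.float32); (c,s,a)=cv2.minAreaRect(W*1000); print(n,np.round(c,1),np.round(s,1),round(a,2),len(q))
w=cv2.inRange(hsv,(0,0,60),(180,255,255)); w[:40]=0;w[168:]=0;w[:,:280]=0;w[:,410:]=0
rect('dock',w,.07)
g=cv2.cvtColor(im,cv2.COLOR_BGR2GRAY)
print(g[110,305:390].tolist()); print(g[65:150,345].tolist())
zl=o['ee_pos'][2]-.109+.08
R=Ro.from_euler('xyz',o['orientation'],degrees=True)
gm=cv2.inRange(hsv,(45,90,60),(80,255,255))
for v in (199,205,212):
    u=np.where(gm[v])[0]; print(v,[(R.inv().apply(onz('wrist',x,v,zl,o)-o['ee_pos'])*1000).round(1).tolist() for x in(u.min()-.5,u.max()+.5)])
for u in (270,300,340,370): 
    v=np.where(gm[:,u])[0].min(); print(u,v,(R.inv().apply(onz('wrist',u,v-.5,zl,o)-o['ee_pos'])*1000).round(1))
E
```

```text
dock [ 545.3 -308.8] [132.7 132.2] 5.23 454
[255, 255, 255, 255, 255, 255, 255, 255, 255, 254, 250, 247, 229, 156, 79, 174, 246, 246, 247, 247, 247, 247, 247, 246, 247, 246, 245, 246, 246, 245, 245, 246, 246, 246, 245, 245, 245, 245, 245, 245, 245, 244, 245, 244, 244, 245, 244, 243, 244, 243, 243, 243, 243, 243, 243, 243, 243, 243, 242, 242, 241, 239, 222, 161, 159, 158, 156, 154, 202, 245, 250, 249, 251, 254, 255, 255, 255, 255, 255, 255, 255, 255, 255, 255, 255]
[137, 155, 246, 255, 255, 255, 255, 255, 255, 255, 255, 255, 254, 240, 239, 240, 229, 141, 143, 142, 140, 131, 132, 133, 231, 247, 244, 243, 245, 245, 244, 245, 245, 243, 243, 244, 244, 245, 244, 243, 242, 243, 244, 245, 245, 245, 244, 244, 244, 245, 245, 244, 243, 242, 242, 242, 243, 243, 242, 243, 244, 242, 241, 241, 242, 242, 240, 227, 160, 185, 189, 219, 246, 253, 253, 254, 255, 255, 255, 255, 255, 255, 255, 255, 255]
199 [[28.9, -30.4, 29.0], [28.9, 28.4, 29.0]]
205 [[25.7, -31.1, 29.0], [25.7, 29.1, 29.0]]
212 [[21.9, -31.3, 29.0], [21.9, 29.3, 29.0]]
270 198 [ 29.7 -25.4  29. ]
300 198 [ 29.7 -10.1  29. ]
340 198 [29.7 10.1 29. ]
370 198 [29.7 25.5 29. ]
```

```bash
python3 -c "
from h import *
plan([.5457,-.3098,.192],5.25,6)"
```

```text
[0.31 0.13 0.44] [-0.  -0.   0.1]
[0.31 0.13 0.44] [-0.  -0.   0.1]
[0.31 0.13 0.44] [-0.  -0.   0.1]
[0.31 0.13 0.44] [-0.  -0.   0.1]
[0.31 0.13 0.44] [-0.  -0.   0.1]
[0.31 0.13 0.44] [-0.  -0.   0.1]
```

Totals are x 1.86, y 0.78 and z 2.61. I go sideways first, then down.

```bash
python3 -m crank '.4 .2 0 0 0 .1 1;.5 .2 .1 0 0 .1 1;.5 .2 .4 0 0 .1 1;.3 .1 .7 0 0 .1 1;.16 .08 .7 0 0 .1 1;0 0 .5 0 0 0 1;0 0 .2 0 0 0 1;0 0 0 0 0 0 1'
python3 - <<'E'
from h import *
import pickle
o=r.get_obs(); im=pic('wrist'); s=pic('side'); print(o['ee_pos'],o['orientation'],o['force']); pickle.dump((o,im),open('w6.pkl','wb'))
cv2.imwrite('pics/w6.png',np.hstack([cv2.resize(im[60:280,200:440],(400,366)),cv2.resize(s[110:220,290:410],(400,366))]))
plan([.5457,-.3098,.192],5.25,1,o)
E
```

```text
time_s: 15.5
ee_pos: [0.5459, -0.3103, 0.1924]
orientation: [-180.0, 0.0, 5.2]
force: [0.1, -0.3, -7.2]
opening: 0.0154
finger_force: 60.2
[ 0.5459046  -0.3103033   0.19235686] [-1.79982804e+02  3.02139452e-02  5.23296953e+00] [ 0.05375751 -0.28749549 -7.22011092]
[-0.   -0.01  0.01] [-0.  0. -0.]
```

View pics/w6.png

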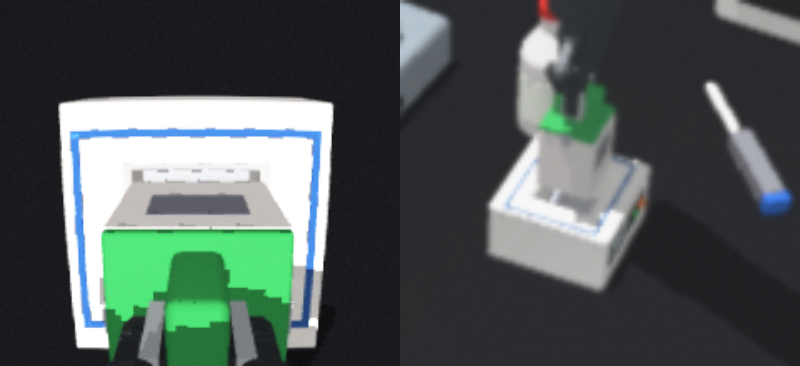

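The carrier's far lower edge (131..261, crop) is centred in the well mouth (124..268). I lower gently and watch the force.

```bash
python3 -m crank '0 0 .1 0 0 0 1;0 0 .1 0 0 0 1;0 0 .1 0 0 0 1;0 0 .1 0 0 0 1;0 0 .1 0 0 0 1;0 0 .1 0 0 0 1;0 0 .1 0 0 0 1;0 0 0 0 0 0 1'; python3 -c "
from h import *
o=r.get_obs();print(o['force'],o['wrist_torque'])"
```

```text
time_s: 16.6
ee_pos: [0.5458, -0.3102, 0.164]
orientation: [-180.0, 0.0, 5.2]
force: [-0.1, 0.1, -8.2]
opening: 0.0155
finger_force: 60.1
[-0.13775805  0.1476804  -8.15313491] [-0.02527975  0.0182312   0.03354903]
```

```bash
python3 -m crank '0 0 .06 0 0 0 1;0 0 .06 0 0 0 1;0 0 .06 0 0 0 1;0 0 .06 0 0 0 1;0 0 .06 0 0 0 1;0 0 0 0 0 0 1;0 0 0 0 0 0 1;0 0 0 0 0 0 1'; python3 -c "
from h import *
o=r.get_obs();print(o['force'],o['wrist_torque'])"
```

```text
time_s: 17.6
ee_pos: [0.5461, -0.3104, 0.1526]
orientation: [180.0, -0.0, 5.2]
force: [-0.3, -0.2, -7.8]
opening: 0.0145
finger_force: 60.2
[-0.29316887 -0.20986877 -7.83494473] [-0.01444303 -0.06457455  0.07323724]
```

```bash
for i in 1; do python3 -m crank '0 0 .05 0 0 0 1;0 0 .05 0 0 0 1;0 0 0 0 0 0 1;0 0 0 0 0 0 1;0 0 0 0 0 0 1;0 0 0 0 0 0 1;0 0 0 0 0 0 1;0 0 0 0 0 0 1'; python3 -m crank '0 0 .05 0 0 0 1;0 0 .05 0 0 0 1;0 0 0 0 0 0 1;0 0 0 0 0 0 1;0 0 0 0 0 0 1;0 0 0 0 0 0 1;0 0 0 0 0 0 1;0 0 0 0 0 0 1';done
```

```text
time_s: 18.6
ee_pos: [0.546, -0.3104, 0.1485]
orientation: [180.0, 0.0, 5.2]
force: [-0.3, 0.5, -7.4]
opening: 0.0148
finger_force: 60.2
time_s: 19.6
ee_pos: [0.546, -0.3104, 0.1445]
orientation: [180.0, 0.0, 5.2]
force: [0.2, 0.3, -7.7]
opening: 0.0148
finger_force: 60.2
```

```bash
python3 -m crank '0 0 .05 0 0 0 1;0 0 .05 0 0 0 1;0 0 0 0 0 0 1;0 0 0 0 0 0 1;0 0 0 0 0 0 1;0 0 0 0 0 0 1;0 0 0 0 0 0 1;0 0 0 0 0 0 1'
```

```text
time_s: 20.6
ee_pos: [0.5463, -0.3106, 0.1406]
orientation: [180.0, -0.0, 5.2]
force: [-0.4, 0.2, 2.6]
opening: 0.0151
finger_force: 61.9
```

```bash
python3 -m crank '0 0 .03 0 0 0 1;0 0 .03 0 0 0 1;0 0 .03 0 0 0 1;0 0 .01 0 0 0 1;0 0 0 0 0 0 1;0 0 0 0 0 0 1;0 0 0 0 0 0 1;0 0 0 0 0 0 1'; python3 -m crank '0 0 .03 0 0 0 1;0 0 .03 0 0 0 1;0 0 .01 0 0 0 1;0 0 0 0 0 0 1;0 0 0 0 0 0 1;0 0 0 0 0 0 1;0 0 0 0 0 0 1;0 0 0 0 0 0 1'
```

```text
time_s: 21.6
ee_pos: [0.5461, -0.3105, 0.1364]
orientation: [180.0, -0.0, 5.2]
force: [0.9, -1.2, 1.8]
opening: 0.0151
finger_force: 61.5
time_s: 22.6
ee_pos: [0.5461, -0.3104, 0.1337]
orientation: [180.0, -0.0, 5.2]
force: [1.5, -0.9, 2.7]
opening: 0.0156
finger_force: 61.7
```

Force is holding near 2 to 3 N, so the plate is sinking. I go on in small steps until the stop.

```bash
python3 -m crank '0 0 .03 0 0 0 1;0 0 .02 0 0 0 1;0 0 0 0 0 0 1;0 0 0 0 0 0 1;0 0 0 0 0 0 1;0 0 0 0 0 0 1;0 0 0 0 0 0 1;0 0 0 0 0 0 1'; python3 -m crank '0 0 .03 0 0 0 1;0 0 0 0 0 0 1;0 0 0 0 0 0 1;0 0 0 0 0 0 1;0 0 0 0 0 0 1;0 0 0 0 0 0 1;0 0 0 0 0 0 1;0 0 0 0 0 0 1'
```

```text
time_s: 23.6
ee_pos: [0.546, -0.3104, 0.1316]
orientation: [180.0, -0.0, 5.2]
force: [2.8, -1.5, 0.6]
opening: 0.0151
finger_force: 61.5
time_s: 24.6
ee_pos: [0.5461, -0.3104, 0.131]
orientation: [180.0, -0.0, 5.2]
force: [0.9, -0.6, 5.8]
opening: 0.0155
finger_force: 62.5
```

```bash
python3 -m crank '0 0 .03 0 0 0 1;0 0 0 0 0 0 1;0 0 0 0 0 0 1;0 0 0 0 0 0 1;0 0 0 0 0 0 1;0 0 0 0 0 0 1;0 0 0 0 0 0 1;0 0 0 0 0 0 1'
```

```text
time_s: 25.6
ee_pos: [0.5463, -0.3105, 0.1305]
orientation: [180.0, -0.0, 5.2]
force: [-0.1, -0.3, 10.7]
opening: 0.015
finger_force: 63.1
```

It is on the stop: the force climbs steeply to 10.7 N. I release, rise and look.

```bash
python3 -m crank '0 0 -.03 0 0 0 1;0 0 0 0 0 0 1;0 0 0 0 0 0 0;0 0 0 0 0 0 0;0 0 0 0 0 0 0;0 0 0 0 0 0 0;0 0 0 0 0 0 0;0 0 -.1 0 0 0 0';  python3 -m crank '0 0 -.5 0 0 0 0;0 0 -1 0 0 0 0;0 0 -1 0 0 0 0;-.3 0 -1 0 0 0 0;-.8 0 -.4 0 0 0 0;-.5 0 0 0 0 0 0;0 0 0 0 0 0 0;0 0 0 0 0 0 0'
python3 - <<'E'
from h import *
o=r.get_obs(); im=pic('wrist'); s=pic('side'); print(o['ee_pos'],o['orientation'],o['force'])
hsv=cv2.cvtColor(im,cv2.COLOR_BGR2HSV); m=cv2.inRange(hsv,(45,90,60),(80,255,255)); cs,_=cv2.findContours(m,0,2); q=max(cs,key=cv2.contourArea)
print(cv2.approxPolyDP(q,3,True)[:,0].tolist())
for z in(.098,.110):
  W=np.array([onz('wrist',u,v,z,o)[:2] for u,v in q[:,0]],np.float32)*1000; print(z,cv2.minAreaRect(W))
cv2.imwrite('pics/w7.png',np.hstack([cv2.resize(im[20:280],(480,390),interpolation=2,dst=None) if 0 else cv2.resize(im,(480,300)),cv2.resize(s[110:320,210:400],(272,300))]))
E
```

```text
time_s: 26.6
ee_pos: [0.5458, -0.3102, 0.1343]
orientation: [-180.0, 0.0, 5.2]
force: [0.4, 0.8, -0.1]
opening: 0.0855
finger_force: 0.0
time_s: 27.6
ee_pos: [0.4832, -0.3159, 0.2912]
orientation: [180.0, -0.1, 5.3]
force: [0.9, 0.5, -0.5]
opening: 0.0855
finger_force: 0.0
[ 0.48323468 -0.31590223  0.29120847] [ 1.79981914e+02 -7.69439749e-02  5.27060065e+00] [ 0.88699108  0.52913799 -0.51431519]
[[289, 92], [290, 149], [347, 149], [348, 92]]
0.098 ((545.4050903320312, -309.7861328125), (58.98067855834961, 59.868221282958984), 5.2680864334106445)
0.11 ((545.8386840820312, -309.72467041015625), (56.72751998901367, 57.58120346069336), 5.268081188201904)
```

View pics/w7.png

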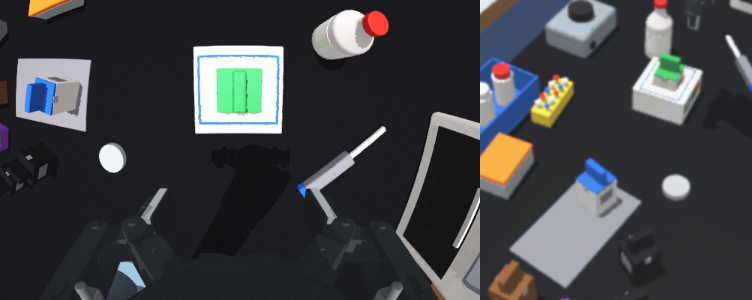

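The lid's apparent size matches a lid height of about 0.10 m, so green stayed home. If it had popped up, it would look about 3 mm smaller. Blue stands upright on the mat, and the bystanders in view (tip box, tube rack, bottle, dish, pipette) look unmoved.

```bash
python3 -c "
from cell import r
print(r.hand_in())"
```

```text
the job is handed in; nothing more can be done
None
```

Blue lifted at about 1.9 N and green at about 8.6 N, so I pressed green home in the dock, where it stayed down after release, left blue standing upright on the mat, and handed the job in at about 28 s; no verdict was returned.

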